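Stow the ice mallet in its travel cradle

TASK

The bar trolley is about to be wheeled away: take the wooden ice mallet from under the bottle shelf, lay it fully home in the pine travel cradle with its head down in the square pocket and its handle in the saddle, and then press the steel head cover and the steel handle strap down until each one's catch snaps and holds it shut. Leave both tumblers, the jigger and the bottle stopper standing where they are.

Things in the scene. Friction and masses are not known exactly. Their poses are not given: they have to be found in the camera images.
- mallet: Wooden ice mallet lying flat, 186 mm long, 0.24 kg. Head 56 (x) x 66 (y) x 50 (z) mm; round handle 24 mm thick, x=28 to 158 mm, axis 25 mm above the underside (z up). Origin: centre of the head's underside; centre of mass near x=16 mm. At first the handle is under the riser board with only 15 mm of it bare before the head: take the head, draw it out, put it down, retake by the handle.
- mallet_head (a point): Centre of the mallet's head block, 25 mm above the mallet's origin.
- riser: Fixed low pine shelf. Origin on the trolley top, 90 mm in front of the middle of the board's front edge. Board x=90 to 250, y=-140 to 140 mm, underside 95, top 113 mm up; end plates 8 mm thick at y=+-134 mm, as deep as the board. Two bottles (140 mm tall) and a hook rail stand on its rear half (x over 170 mm).
- cradle: Fixed pine travel cradle; base x=-112 to 98, y=+-56, 12 mm thick; origin at its underside, z up. The mallet stows with axes parallel (handle to +x), origin at x=-70, y=0, z=12 mm. Posts: x=-44, y=54 to 62 (80 mm tall); x=68, y=46 to 54 (68 mm tall); x=68, y=-30 to -38 (52 mm tall). Beside the handle, x=-30 to 55 mm is free for fingers.
- seat (a point): Where the head's centre belongs, in the middle of the pocket: cradle x=-70, y=0, z=37 mm; axes as the cradle. Pocket inside 64 (x) x 74 (y) mm, 4 mm play all round, floor at z=12, walls 8 mm thick up to z=44 (front, -x: to 62), rear open 34 mm wide for the handle. No room for fingers beside the head in the pocket.
- head_cover (a joint): Hinge of the head cover, a steel plate 74 long, 84 wide, 4 mm thick. Hinge line along cradle y at x=-106, z=68 mm (plate mid-plane). 0 = shut: level, free edge at x=-32 mm. Grows as the edge rises; 1.57 upright, more leans away from the pocket; stop 2.0. Friction holds it when wide open. Below 0.2 a ball catch resists, 4 to 10 N at the edge, then holds it at 0 to 0.03; short of 0.1 it springs up.
- strap (a joint): Hinge of the handle strap, a steel plate 26 wide, 66 long, 4 mm thick, centred at cradle x=68. Hinge line along cradle x at y=-34, z=56 mm (plate mid-plane). 0 = shut: level over the handle, free edge at y=32 mm. Grows as the edge rises; 1.57 upright, more leans to -y; stop 2.0. Weak lifting spring, friction and ball catch as for the head cover.
- tumbler_a: Clear heavy glass tumbler, 80 mm in diameter, 90 mm tall; origin at the centre of its underside. Leave alone.
- tumbler_b: Amber glass tumbler, 80 mm in diameter, 90 mm tall; origin at the centre of its underside. Leave alone.
- jigger: Hourglass steel jigger, 52 mm in diameter, 105 mm tall; origin at the centre of its underside. Leave alone.
- stopper: Steel bottle stopper, 44 mm in diameter, 88 mm tall, standing near the cradle; origin at the centre of its underside. Leave alone.
- saddle (a point): Middle of the bed that the handle's end rests over: cradle x=68, y=0, z=24 mm. Bed 26 mm long (x); low cheeks at y=+-17 mm rise 6 mm above it. The seated handle's axis is 13 mm above this point.

How it is judged (in metres and radians):
On the way:
1. the mallet lies home in the cradle while both covers are still open (distance between mallet_head and seat below 0.009 m and angle between the x axis of mallet and the x axis of cradle, either way round below 0.1 rad and value of joint each of head_cover, strap above 0.3 rad), for 0.2 s.
At the end, for the whole second after the job is handed in: Mallet at rest in the cradle: head centre within 9 mm of the seat, handle within 0.1 rad of the cradle's x. Head cover and strap held shut (under 0.06 rad). Both tumblers, jigger and stopper upright (within 0.2 rad) and within 20 mm of where they began (distance between mallet_head and seat below 0.009 m and angle between the x axis of mallet and the x axis of cradle, either way round below 0.1 rad and linear speed of mallet below 0.02 m/s and value of joint each of head_cover, strap below 0.06 rad and distance of each of tumbler_a, tumbler_b, jigger, stopper from where it was at the start of the episode below 0.02 m and angle between each of tumbler_a, tumbler_b, jigger, stopper's own z axis and vertical below 0.2 rad); the robot touches nothing.
It fails at once if a tumbler, the jigger or the stopper is knocked over or shoved away (distance of any of tumbler_a, tumbler_b, jigger, stopper from where it was at the start of the episode above 0.04 m or angle between any of tumbler_a, tumbler_b, jigger, stopper's own z axis and vertical above 0.6 rad).
It also fails if it takes over 67 s, if anything falls off the work surface, if the arm or the gripper's body presses on something with over 40 N, if the wrist force passes 120 N, or if a joint passes its speed limit or range.

ROBOT

A 6-joint arm with a two-finger parallel gripper is mounted at the origin on the work surface. World frame = base frame: x ahead of the robot, y to its left, z up, the work surface at z = 0. Lengths are in m, angles in degrees, forces in N, time in s.
With the tool pointing down it reaches from about 0.25 to 0.725 m from the base axis. Payload 9.7 kg.
Tool frame: the origin (TCP) lies midway between the tips of the shut fingers; the grasp point (between the pads) lies 19 mm behind it (grip_point_offset is the distance from the TCP to the grasp point, in m); y points along the fingers, z is the direction in which the jaws open and shut, and the axes are right-handed (so a half turn about y gives the same grasp; the last joint's range is limited). The gripper opens to 85 mm and grips with 20 to 120 N. Pads are 22 mm wide; open, the fingers measure 114 mm over their backs; the gripper's body (76 mm by 85 mm) begins 54 mm behind the grasp point. The pads swing forward as they close: fully open they stand 13 mm farther back than shut.
Start: joints at [74.771, 4.979, 10.078, 95.1, 0, 90], TCP at [0.144, 0.531, 0.231] pointing down, gripper open.
Joint ranges: [-179.16, 179.16], [-48.56, 103.87], [-65.8, 70.77], [-126.05, 130.52], [-82.76, 87.17], [-180, 180]. Speed limits (degrees/s): [127.2, 127.2, 147.25, 180, 180, 180].

INTERFACE

Orientations are given as [roll, pitch, yaw] about the fixed x, y, z axes, in that order (R = Rz(yaw) Ry(pitch) Rx(roll)).
In Python, from workcell import get_obs, camera, job_done, grip_point_offset gives the robot as it stands.
- The arm moves only by the tool move_arm, never from a script. Its argument "deltas" is a list that holds one entry, the list of rows, each a list of 4 numbers: the shift along the tool's x, y, z in m, then the turn about the tool's y in degrees. A call has 1 to 5 rows; each row is the pose to reach, as a shift and turn from the pose commanded when the call began, along the tool's axes at that moment; what a row does not reach only later rows make up. A row lasts 1/10 s, in which the tool goes at most 50 mm and 8.59 degrees, less where a joint would pass 70% of its speed; a pose out of reach is approached as far as the arm can. A call with a gripper value outside its range is refused whole. "claw" is the finger opening in m, from 0 to 0.0854, set as the call begins (left out, the last holds). The fingers move at their own pace and stop on an object; "newtons" is the grip in N (left out, the last holds). Time passes only in rows, so rows that repeat a pose let the fingers close. It gives the time, the measured TCP pose, the force and the opening at its end, in the units of the state.
- get_obs(): the state, without advancing time (a new reading comes with each control period).
- camera(name): name is "scene" or "top" or "wrist"; returns a dict with "color" (400x640x3 uint8, blue, green, red), "range_z" (400x640 float32, m along the optical axis (not along the pixel's ray), 0 where there is no reading), "fx", "fy", "cx", "cy" (pixels), "T" (4x4, takes a point from camera to world coordinates). Camera axes: x right, y down, z forward; pixel columns grow to the right and rows downward; lengths in m; the calibration is good to about 2 mm. A picture is of the moment at which its call begins.
- job_done(): hands the job in, once; it reports no verdict.
The state is a dict: "time": time; "q": joint angles; "qd": joint speeds; "joint_efforts": joint torques, N m; "ee_pos": TCP position; "tcp_rot": TCP orientation; "wrist_force": force on the tool from outside, world axes, zero at the start; "torque": the same for the moment, N m; "opening": finger opening in m.
Only numpy, scipy, OpenCV 4.12 (cv2) and the standard library are available. Lean on these libraries where they do the work, as an engineer would, in place of code of your own. Each camera call takes 0.05 s, during which the arm holds its last target. There are 200 camera calls.

## Working session

There is one attempt and no reset: what is moved stays moved. The work goes in short steps, Python scripts to look and compute and a tool call to move; the robot and the scene stay as the last step left them, time stands still between calls to the robot, and variables do not carry over. Pictures are saved under pics/ and viewed, about 8 in all and at most 12, crops included, and the job is handed in when it is done.

Besides the shell and the picture viewer there is one more tool, called after ">>>" as name(argument=value, ...), one argument or row to a line, values as JSON. move_arm: Moves the arm, as the interface text tells. Its arguments: {"type":"object","properties":{"deltas":{"type":"array"},"claw":{"type":"number"},"newtons":{"type":"number"}},"required":["deltas"]}

```bash
ls; mkdir -p pics; cat > h.py <<'E'
import numpy as np,cv2
from workcell import get_obs,camera,job_done,grip_point_offset
def cloud(c):
    z=c["range_z"];v,u=np.mgrid[:400,:640]
    P=np.stack([(u-c["cx"])/c["fx"]*z,(v-c["cy"])/c["fy"]*z,z],-1)
    return P@c["T"][:3,:3].T+c["T"][:3,3]
E
python3 - <<'E'
from h import *
o=get_obs();print(o,grip_point_offset)
for n in("top","scene"):
    c=camera(n);cv2.imwrite(f"pics/{n}0.png",c["color"]);np.savez(f"{n}0.npz",**c)
    print(n,c["T"].round(3).tolist(),c["fx"])
E
```

```text
pics
{'time': 0.0, 'q': array([7.47726179e+01, 5.01079182e+00, 1.00341064e+01, 9.50983687e+01,
       1.46870156e-03, 8.99981725e+01]), 'qd': array([-0.04472983,  0.0529291 ,  0.0706024 ,  0.05966436, -0.06048045,
        0.04145505]), 'joint_efforts': array([ 9.78157404e-04, -5.20388567e+01,  4.64802682e+01,  1.62617338e-02,
        8.89559283e-05,  1.52024313e-05]), 'ee_pos': array([0.14439207, 0.53047685, 0.2305829 ]), 'tcp_rot': array([-9.00750541e+01,  1.47109425e-03, -1.52255565e+01]), 'wrist_force': array([-0.147722  , -0.52228507,  0.19528876]), 'torque': array([-0.02512025, -0.04572693,  0.00786922]), 'opening': 0.08546907163894037} 0.0187
top [[0.061, -0.977, 0.205, 0.349], [-0.998, -0.06, 0.012, -0.011], [0.001, -0.205, -0.979, 1.048], [0.0, 0.0, 0.0, 1.0]] 384.3263691869259
scene [[-0.814, 0.386, -0.434, 1.02], [0.581, 0.559, -0.592, 0.638], [0.014, -0.734, -0.679, 0.828], [0.0, 0.0, 0.0, 1.0]] 428.6302077538908
```

View pics/top0.png

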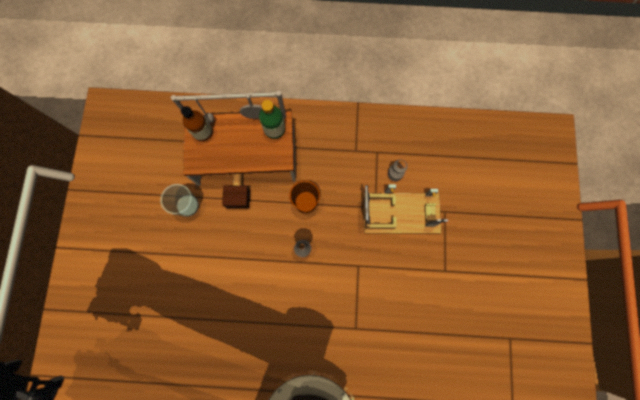

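View pics/scene0.png

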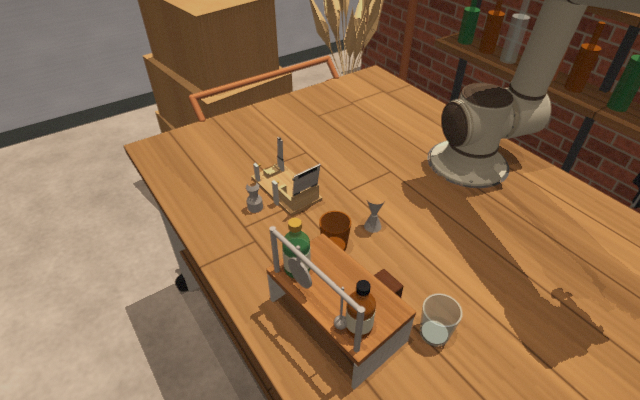

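```bash
python3 - <<'E'
from h import *
c=dict(np.load("top0.npz"));P=cloud(c);I=c["color"];hsv=cv2.cvtColor(I,cv2.COLOR_BGR2HSV)
for nm,(u,v) in dict(table=(330,330),head=(236,197),handle=(238,180),board=(240,160),base=(415,215),baseb=(404,212),amberrim=(306,190),stop=(397,170),jig=(303,247),tumA=(180,200)).items(): print(nm,I[v,u],P[v,u].round(3))
# head mask: height
def rect(m,nm):
    m=cv2.morphologyEx(m.astype(np.uint8),cv2.MORPH_OPEN,np.ones((2,2)))
    k=np.argwhere(m>0)
    if len(k)<5: print(nm,len(k));return
    p=P[k[:,0],k[:,1]];r=cv2.minAreaRect((p[:,:2]*1000).astype(np.float32));print(nm,len(k),np.round(r[0],1),np.round(r[1],1),round(r[2],1),"z",np.median(p[:,2]).round(3))
v,u=np.mgrid[:400,:640]
box=lambda a,b,d,e:(u>a)&(u<b)&(v>d)&(v<e)
Z=P[...,2];ok=c["range_z"]>0
rect(box(215,258,180,215)&(abs(Z-.05)<.008)&ok&(I[...,2]<110),"head")
rect(box(175,300,105,185)&(abs(Z-.113)<.007)&ok,"board")
rect(box(355,450,180,245)&(abs(Z-.012)<.005)&ok,"base")
rect(box(355,450,180,245)&(Z>.008)&(Z<.05)&ok,"base+")
rect(box(285,325,175,220)&(Z>.02)&ok,"amber")
rect(box(290,318,232,262)&(Z>.02)&ok,"jig")
rect(box(385,410,155,181)&(Z>.02)&ok,"stop")
rect(box(155,205,180,220)&(Z>.02)&ok,"tumA")
s=lambda n,a,b,d,e,k:cv2.resize(cv2.imread(f"pics/{n}0.png")[d:e,a:b],None,fx=k,fy=k,interpolation=cv2.INTER_CUBIC)
A=s("top",150,460,90,270,2.5);cv2.imwrite("pics/crop0.png",A)
E
```

```text
table [22 56 93] [ 0.23  -0.039 -0.002]
head [17 37 81] [0.559 0.232 0.049]
handle [ 47 102 156] [0.609 0.234 0.037]
board [ 22  77 149] [0.643 0.217 0.11 ]
base [ 65 139 197] [ 0.547 -0.254  0.01 ]
baseb [ 69 149 197] [ 0.553 -0.224  0.012]
amberrim [ 0 26 64] [0.596 0.048 0.021]
stop [ 87 107 122] [ 0.65  -0.189  0.079]
jig [28 46 70] [ 0.442  0.047 -0.   ]
tumA [104 134 137] [0.55  0.397 0.005]
head 501 [483.3 116.3] [361.5  80.5] 55.9 z 0.049
board 5157 [551.6 209.3] [498.2 331.9] 13.6 z 0.112
base 2170 [ 505.2 -154.4] [156.2 395.1] 25.9 z 0.011
base+ 2785 [ 511.1 -151.6] [169.3 395.1] 25.9 z 0.012
amber 475 [490.5  39.7] [291.2  77.2] 4.8 z 0.056
jig 94 [396.4  27.7] [118.6  31.5] 24.0 z 0.026
stop 191 [ 525.4 -107.5] [ 41.1 401. ] 55.5 z 0.039
tumA 721 [484.5 191.8] [475.  111.5] 69.4 z 0.056
```

View pics/crop0.png

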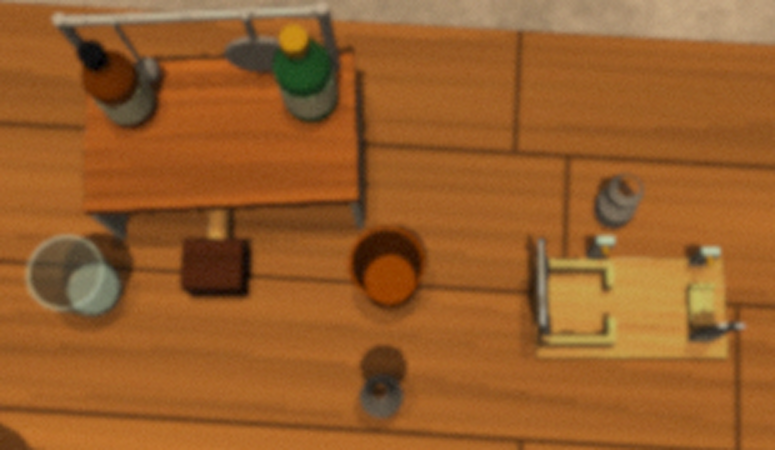

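```bash
cat >> h.py <<'E'
def rect(c,P,nm,uv,z,extra=None):
    m=np.zeros((400,640),bool);a,b,d,e=uv;m[d:e,a:b]=1
    m&=(P[...,2]>z[0])&(P[...,2]<z[1])&(c["range_z"]>0)
    if extra is not None:m&=extra
    n,l,s,_=cv2.connectedComponentsWithStats(m.astype(np.uint8))
    if n<2: print(nm,"none");return
    p=P[l==1+s[1:,4].argmax()];xy=p[:,:2]*1000
    r=cv2.minAreaRect(xy.astype(np.float32))
    print(nm,len(p),"c",np.round(r[0],1),np.round(r[1],1),round(r[2],1),"bbox",np.percentile(xy,[1,99],0).round(0).tolist(),"mean",xy.mean(0).round(1),"z",np.median(p[:,2]).round(3))
E
python3 - <<'E'
from h import *
c=dict(np.load("top0.npz"));P=cloud(c);I=c["color"]
rect(c,P,"head",(215,258,180,215),(.042,.06))
rect(c,P,"handle",(225,250,165,190),(.025,.042))
rect(c,P,"board",(175,300,105,185),(.104,.12))
rect(c,P,"base",(355,450,180,245),(.006,.018))
rect(c,P,"walls",(366,400,185,240),(.035,.055))
rect(c,P,"cover",(355,372,180,240),(.07,.2))
rect(c,P,"strap",(425,450,210,235),(.07,.2))
rect(c,P,"post1",(380,400,180,195),(.06,.1))
rect(c,P,"post2",(420,445,180,200),(.05,.1))
rect(c,P,"amber",(285,325,175,220),(.075,.1))
rect(c,P,"jig",(290,318,232,262),(.09,.12))
rect(c,P,"stop",(385,410,155,181),(.05,.1))
rect(c,P,"tumA",(155,205,180,220),(.075,.1))
E
```

```text
head 515 c [564.8 236.9] [56.2 66.4] 3.8 bbox [[536.0, 204.0], [593.0, 269.0]] mean [564.  235.8] z 0.049
handle 97 c [612.5 239.2] [30.9 22.7] 4.4 bbox [[597.0, 227.0], [627.0, 251.0]] mean [612.3 238. ] z 0.034
board 5195 c [690.4 227.1] [161.7 280.4] 6.3 bbox [[603.0, 88.0], [766.0, 361.0]] mean [675.8 224.1] z 0.112
base 2273 c [ 551.4 -218.4] [111.8 210.4] 2.9 bbox [[494.0, -320.0], [607.0, -114.0]] mean [ 549.8 -221.7] z 0.011
walls 139 c [ 516.3 -156. ] [26.9 80. ] 3.9 bbox [[501.0, -196.0], [531.0, -117.0]] mean [ 509.8 -163.9] z 0.043
cover 124 c [ 547.9 -112.9] [87.8 17.1] 3.3 bbox [[504.0, -122.0], [591.0, -103.0]] mean [ 544.4 -110.4] z 0.138
strap 51 c [ 518.  -293.7] [25.7  6.9] 85.6 bbox [[515.0, -307.0], [521.0, -281.0]] mean [ 517.8 -291.9] z 0.118
post1 38 c [ 605.8 -176.3] [18.6 15.5] 48.9 bbox [[595.0, -185.0], [611.0, -168.0]] mean [ 604.2 -176.7] z 0.078
post2 44 c [ 599.4 -289.1] [17.5 19.5] 88.8 bbox [[590.0, -298.0], [609.0, -281.0]] mean [ 602.3 -288.5] z 0.066
amber 214 c [566.8  48.1] [77.7 77.8] 66.5 bbox [[528.0, 10.0], [606.0, 87.0]] mean [571.6  49.9] z 0.088
jig none
stop 84 c [ 663.8 -197.2] [35.5 33.7] 18.5 bbox [[647.0, -214.0], [682.0, -182.0]] mean [ 658.9 -195.2] z 0.08
tumA 270 c [537.2 374.2] [77.3 78.3] 2.0 bbox [[499.0, 336.0], [575.0, 413.0]] mean [538.1 378.4] z 0.087
```

>>> move_arm(
  deltas=[
    [[0.045,0.0,-0.017,0],[0.09,0.0,-0.034,0],[0.135,0.01,-0.05,0],[0.18,0.015,-0.067,0],[0.225,0.02,-0.083,0]],
  ],
)

```text
time: 0.6
ee_pos: [0.3409, 0.39, 0.2108]
tcp_rot: [-90.0, 0.0, -15.2]
wrist_force: [0.6, 1.1, 0.3]
opening: 0.0852
```

>>> move_arm(
  deltas=[
    [[0.045,0.01,-0.017,-4],[0.09,0.02,-0.034,-8],[0.135,0.03,-0.05,-12],[0.18,0.04,-0.067,-16],[0.225,0.05,-0.083,-19.2]],
  ],
)

```text
time: 1.1
ee_pos: [0.5364, 0.2507, 0.1606]
tcp_rot: [-90.0, 0.0, 4.1]
wrist_force: [0.8, 1.3, 0.0]
opening: 0.0856
```

>>> move_arm(
  deltas=[
    [[0.022,0,0,0],[0.022,0,0,0],[0.022,0,0,0]],
  ],
)

```text
time: 1.4
ee_pos: [0.5568, 0.2537, 0.1606]
tcp_rot: [-90.0, 0.1, 3.9]
wrist_force: [-0.4, -0.9, -0.3]
opening: 0.0856
```

```bash
cat >> h.py <<'E'
def go(x,y,z,yaw):
    "shift/turn in tool axes to a pointing-down TCP pose (m, deg)"
    o=get_obs();p=o["ee_pos"];ya=np.radians(o["tcp_rot"][2]);d=np.array([x,y,z])-p
    print("go",np.round([d[0]*np.cos(ya)+d[1]*np.sin(ya),-d[2],-d[0]*np.sin(ya)+d[1]*np.cos(ya)],4),"turn",round(o["tcp_rot"][2]-yaw,2),"now",p.round(4),o["tcp_rot"].round(2),"t",o["time"])
E
python3 - <<'E'
from h import *
c=camera("wrist");cv2.imwrite("pics/w1.png",c["color"]);np.savez("w1.npz",**c);P=cloud(c)
rect(c,P,"head",(0,640,0,400),(.042,.06))
rect(c,P,"board",(0,640,0,400),(.104,.12))
go(.557,.236,.012,4)
E
```

```text
head 4340 c [563.4 237.5] [55.1 66.1] 3.1 bbox [[536.0, 205.0], [590.0, 270.0]] mean [561.7 237.7] z 0.049
board 14045 c [643.5 260.3] [ 80.8 161.3] 3.4 bbox [[602.0, 187.0], [677.0, 334.0]] mean [636.  260.6] z 0.112
go [-0.0006  0.149  -0.018 ] turn -0.02 now [0.5564 0.254  0.161 ] [-9.001e+01  6.000e-02  3.980e+00] t 1.45
```

View pics/w1.png

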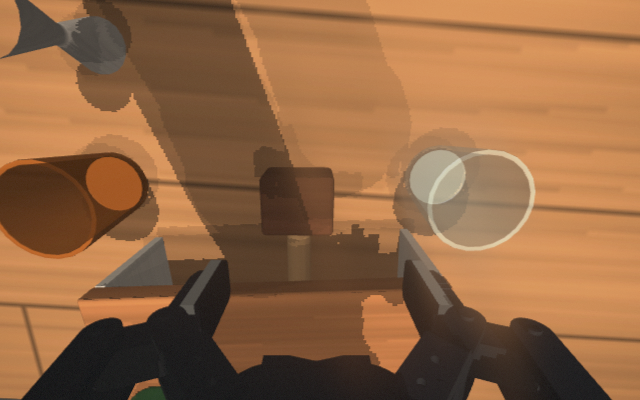

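The wrist picture shows the head at about (297,200) px with the handle running under the board; it agrees with the top view to 2 mm. The fingers at (205,280) and (425,280) will straddle it, so I'm going down.

>>> move_arm(
  deltas=[
    [[-0.001,0,-0.0165,0.5],[-0.001,0.04,-0.0165,0.5],[-0.001,0.085,-0.0165,0.5],[-0.001,0.125,-0.0165,0.5],[-0.001,0.149,-0.0165,0.5]],
  ],
)

```text
time: 1.95
ee_pos: [0.5549, 0.2364, 0.0094]
tcp_rot: [-90.1, 0.2, 3.5]
wrist_force: [0.2, 0.3, 0.7]
opening: 0.0858
```

>>> move_arm(
  deltas=[
    [[0,0,0,0],[0,0,0,0],[0,0,0,0],[0,0,0,0],[0,0,0,0]],
  ],
  claw=0.05,
  newtons=50,
)

```text
time: 2.45
ee_pos: [0.5577, 0.2376, 0.0135]
tcp_rot: [-90.0, -0.1, 3.5]
wrist_force: [0.5, -0.0, -2.5]
opening: 0.0653
```

>>> move_arm(
  deltas=[
    [[0,0,0,0],[0,0,0,0],[0,0,0,0],[0,0,0,0],[0,-0.006,0,0]],
  ],
)

```text
time: 2.95
ee_pos: [0.5566, 0.2371, 0.0176]
tcp_rot: [-90.0, 0.1, 3.5]
wrist_force: [0.3, 0.5, -1.9]
opening: 0.0652
```

>>> move_arm(
  deltas=[
    [[-0.02,0,0,0],[-0.05,0,0,0],[-0.08,0,0,0],[-0.11,0,0,0],[-0.14,0,0,0]],
  ],
)

```text
time: 3.45
ee_pos: [0.4164, 0.2287, 0.0187]
tcp_rot: [-90.0, -0.0, 3.5]
wrist_force: [-0.6, -0.6, -1.4]
opening: 0.0654
```

>>> move_arm(
  deltas=[
    [[-0.02,0,0,0],[-0.025,0,0,0],[-0.025,0.003,0,0],[-0.025,0.006,0,0],[-0.025,0.0065,0,0]],
  ],
)

```text
time: 3.95
ee_pos: [0.3934, 0.2276, 0.012]
tcp_rot: [-90.0, -0.0, 3.4]
wrist_force: [-1.3, 0.5, 5.1]
opening: 0.0654
```

>>> move_arm(
  deltas=[
    [[0,0,0,0],[0,0,0,0],[0,0,0,0],[0,-0.02,0,0],[0,-0.06,0,0]],
  ],
  claw=0.085,
)

```text
time: 4.45
ee_pos: [0.3909, 0.2263, 0.0698]
tcp_rot: [-90.1, 0.3, 3.5]
wrist_force: [0.7, 0.4, 0.1]
opening: 0.0848
```

>>> move_arm(
  deltas=[
    [[0,-0.04,0,0],[0,-0.085,0,0],[0.03,-0.085,0,0],[0.06,-0.085,0,0],[0.06,-0.085,0,0]],
  ],
)

```text
time: 4.95
ee_pos: [0.4549, 0.231, 0.1563]
tcp_rot: [-90.0, -0.0, 3.4]
wrist_force: [-1.6, -0.3, -0.6]
opening: 0.0845
```

```bash
python3 - <<'E'
from h import *
for n in("wrist","top"):
    c=camera(n);cv2.imwrite(f"pics/{n}2.png",c["color"]);P=cloud(c)
    if n=="wrist":
        rect(c,P,"head",(0,640,0,400),(.042,.06)); w=c
        rect(c,P,"handle",(0,640,0,400),(.027,.041))
go(.45,.237,.012,4)
cv2.imwrite("pics/m2.png",np.vstack([w["color"][100:400],c["color"][80:280]]))
E
```

```text
head 5459 c [402.4 229. ] [55.4 66.2] 3.4 bbox [[375.0, 197.0], [430.0, 261.0]] mean [401.  228.9] z 0.049
handle 2765 c [496.1 234.3] [127.1  23.8] 3.3 bbox [[434.0, 221.0], [557.0, 247.0]] mean [491.5 234.1] z 0.035
go [-0.002   0.1443  0.0064] turn -0.56 now [0.4524 0.2308 0.1563] [-9.003e+01  7.000e-02  3.440e+00] t 5.05
```

View pics/m2.png

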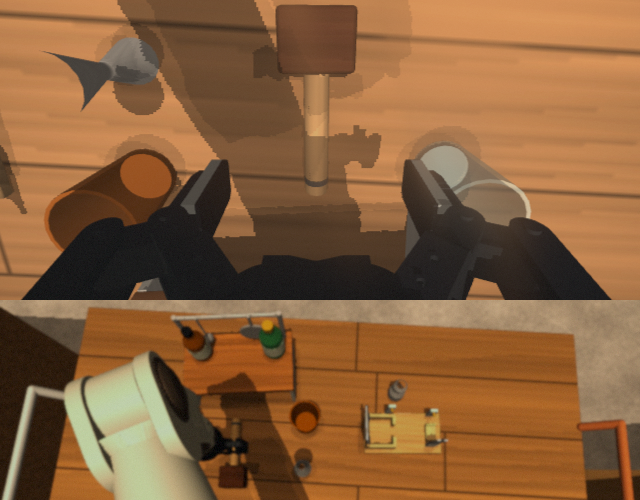

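Upper half: head at (317,40) and the whole handle to (316,193) px are clear of the board; lower half: nothing else disturbed. Taking the handle.

>>> move_arm(
  deltas=[
    [[0.008,0,0.001,0],[0.008,0.045,0.001,0],[0.008,0.09,0.001,0],[0.008,0.13,0.001,0],[0.008,0.147,0.001,0]],
  ],
  claw=0.06,
)

```text
time: 5.55
ee_pos: [0.4581, 0.2315, 0.006]
tcp_rot: [-90.1, 0.2, 3.5]
wrist_force: [0.6, -0.8, 0.7]
opening: 0.0599
```

>>> move_arm(
  deltas=[
    [[0,0,0,0],[0,0,0,0],[0,0,0,0],[0,0,0,0],[0,0,0,0]],
  ],
  claw=0.01,
  newtons=80,
)

```text
time: 6.05
ee_pos: [0.4614, 0.2329, 0.0114]
tcp_rot: [-89.9, -0.2, 3.5]
wrist_force: [1.3, -0.0, 6.0]
opening: 0.0219
```

>>> move_arm(
  deltas=[
    [[0,0,0,0],[0,0,0,0],[0,-0.03,0,0],[0,-0.07,0,0],[0,-0.11,0,0]],
  ],
)

```text
time: 6.55
ee_pos: [0.4597, 0.2322, 0.1208]
tcp_rot: [-90.0, 0.1, 3.5]
wrist_force: [-0.1, 0.8, -2.2]
opening: 0.0216
```

>>> move_arm(
  deltas=[
    [[0,-0.02,0,0],[0,-0.04,0,0],[0,-0.04,0,0],[0,-0.04,0,0],[0,-0.04,0,0]],
  ],
)

```text
time: 7.05
ee_pos: [0.4598, 0.2322, 0.1582]
tcp_rot: [-90.0, 0.1, 3.5]
wrist_force: [0.2, 0.3, -2.7]
opening: 0.0214
```

```bash
python3 - <<'E'
from h import *
c=camera("wrist");P=cloud(c)
cv2.imwrite("pics/w3.png",c["color"])
for n,u,v in(("head",0,0),):
    m=(c["range_z"]>0)&(P[...,2]>.1)&(P[...,0]<.45)&(abs(P[...,1]-.23)<.06)&(P[...,0]>.33)
    p=P[m];print(len(p),p.min(0),p.max(0));q=p[p[:,2]>np.median(p[:,2])-.012]
    A=np.c_[q[:,:2],np.ones(len(q))];print(np.linalg.lstsq(A,q[:,2],rcond=None)[0])
go(.5512,-.2134,.16,-87)
E
```

```text
50552 [0.3713885  0.17396499 0.16021178] [0.44999988 0.28998906 0.25312117]
[ 0.56628322  0.07749764 -0.04463933]
go [ 0.0643 -0.0018 -0.4503] turn 90.47 now [0.4597 0.2321 0.1582] [-90.05   0.12   3.47] t 7.1
```

View pics/w3.png

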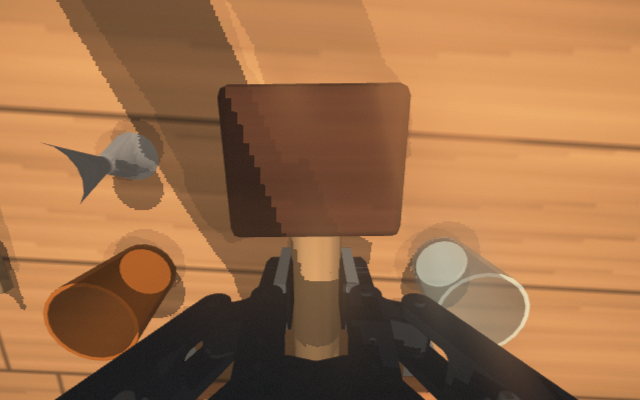

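```bash
cat >> h.py <<'E'
def headplane(c,P,uv):
    a,b,d,e=uv;q=P[d:e,a:b].reshape(-1,3);q=q[q[:,2]>.02];q=q[abs(q[:,2]-np.median(q[:,2]))<.015]
    m=q.mean(0);n=np.linalg.svd(q-m,full_matrices=0)[2][2];n*=np.sign(n[2]);print("plane at",m.round(4),"n",n.round(4),"tilt",np.degrees(np.arccos(n[2])).round(1))
E
python3 - <<'E'
from h import *
c=camera("wrist");P=cloud(c)
headplane(c,P,(245,385,100,215)); print(get_obs()["ee_pos"],get_obs()["opening"])
E
```

```text
plane at [0.3978 0.2291 0.1957] n [-0.0024  0.0021  1.    ] tilt 0.2
[0.45976929 0.23215154 0.1583877 ] 0.021450135186256117
```

>>> move_arm(
  deltas=[
    [[0.0,-0.03,-0.03,0],[0.01,-0.035,-0.07,0],[0.015,-0.04,-0.115,0],[0.02,-0.04,-0.16,0],[0.03,-0.04,-0.2,0]],
  ],
)

```text
time: 7.65
ee_pos: [0.502, 0.0327, 0.1994]
tcp_rot: [-90.0, 0.0, 3.5]
wrist_force: [1.0, 0.4, -1.6]
opening: 0.0216
```

>>> move_arm(
  deltas=[
    [[0.005,0,-0.045,8],[0.01,0,-0.09,16],[0.02,0,-0.135,24],[0.025,0,-0.18,32],[0.032,0,-0.22,40]],
  ],
)

```text
time: 8.15
ee_pos: [0.5473, -0.1853, 0.1988]
tcp_rot: [-90.0, 0.1, -36.9]
wrist_force: [0.5, 0.7, -1.8]
opening: 0.0213
```

>>> move_arm(
  deltas=[
    [[0,0,0,8],[0,0,0,16],[0,0,0,24],[0,0,0,32],[0,0,0,40]],
  ],
)

```text
time: 8.65
ee_pos: [0.5473, -0.1831, 0.1987]
tcp_rot: [-90.1, 0.0, -76.9]
wrist_force: [0.7, -0.4, -2.1]
opening: 0.0217
```

>>> move_arm(
  deltas=[
    [[0,0,0,5],[0,0,0,10],[0,0,0,10.5],[0,0,0,10.5],[0,0,0,10.5]],
  ],
)

```text
time: 9.15
ee_pos: [0.5475, -0.183, 0.1994]
tcp_rot: [-90.0, 0.0, -86.9]
wrist_force: [0.1, -0.4, -2.9]
opening: 0.0215
```

```bash
python3 - <<'E'
from h import *
c=camera("wrist");P=cloud(c);t=camera("top");Q=cloud(t)
headplane(c,P,(245,385,100,215)); print(get_obs()["opening"])
rect(c,P,"headtop",(180,440,60,240),(.2,.25))
rect(c,P,"base",(0,640,0,400),(.008,.016))
rect(c,P,"walls",(0,640,0,400),(.04,.048))
rect(c,P,"front",(0,640,0,400),(.058,.066))
rect(c,P,"cover",(0,640,0,400),(.1,.16))
rect(t,Q,"cover",(350,380,180,240),(.1,.16))
cv2.imwrite("pics/m4.png",np.vstack([c["color"],t["color"][150:250]]))
go(.5512,-.2134,.16,-87)
E
```

```text
plane at [ 0.5434 -0.1201  0.2368] n [0.0018 0.0046 1.    ] tilt 0.3
0.02143449403657587
headtop 27784 c [ 543.8 -128.6] [66.5 66.5] 3.8 bbox [[512.0, -151.0], [575.0, -96.0]] mean [ 543.3 -120.9] z 0.237
base 377 c [ 595.1 -262.4] [27.3 30.5] 3.7 bbox [[581.0, -275.0], [609.0, -247.0]] mean [ 596.7 -259. ] z 0.011
walls 192 c [ 658.5 -194. ] [29.6 18.3] 53.7 bbox [[649.0, -209.0], [672.0, -183.0]] mean [ 656.7 -192.1] z 0.043
front 17 c [ 653.6 -187.6] [13.3  3.2] 40.4 bbox [[649.0, -193.0], [659.0, -183.0]] mean [ 653.6 -187.9] z 0.063
cover none
cover 24 c [ 512.6 -110.4] [17.8  9.5] 7.8 bbox [[504.0, -116.0], [521.0, -106.0]] mean [ 511.2 -110.5] z 0.139
go [0.0305 0.0396 0.002 ] turn 0.04 now [ 0.5476 -0.183   0.1996] [-9.001e+01  1.000e-02 -8.696e+01] t 9.25
```

View pics/m4.png

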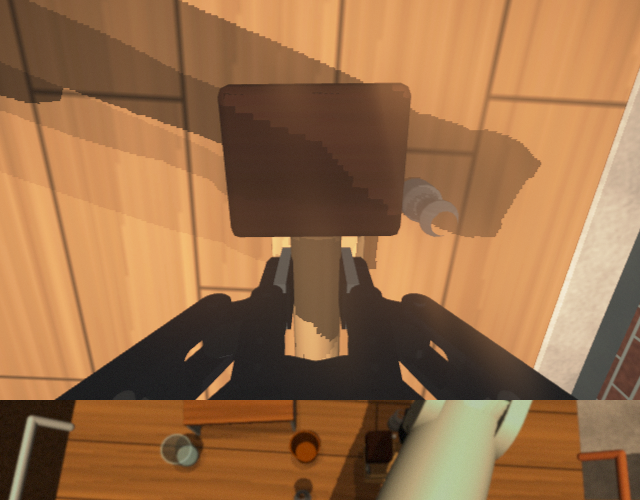

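The held head hides the cradle from the wrist camera (head centre at (315,160) px); I step aside 130 mm for one close look.

>>> move_arm(
  deltas=[
    [[0,0,-0.045,0],[0,0,-0.09,0],[0,0,-0.13,0],[0,0,-0.13,0],[0,0,-0.13,0]],
  ],
)

```text
time: 9.75
ee_pos: [0.4175, -0.19, 0.2004]
tcp_rot: [-89.9, -0.0, -87.0]
wrist_force: [0.5, -0.9, -1.7]
opening: 0.021
```

```bash
python3 - <<'E'
from h import *
c=camera("wrist");P=cloud(c);np.savez("w5.npz",**c)
rect(c,P,"headtop",(180,440,60,237),(.2,.25))
rect(c,P,"base",(0,640,0,400),(.007,.017))
rect(c,P,"walls",(0,640,0,400),(.038,.05))
rect(c,P,"front",(0,640,0,400),(.056,.068))
rect(c,P,"cover",(0,640,0,400),(.1,.16))
cv2.imwrite("pics/w5.png",c["color"])
go(.5512,-.2134,.16,-87)
E
```

```text
headtop 27644 c [ 413.7 -134.6] [66.6 64.6] 3.5 bbox [[382.0, -157.0], [445.0, -103.0]] mean [ 413.3 -127.6] z 0.238
base 9822 c [ 550.4 -223.7] [112.5 196.9] 3.2 bbox [[500.0, -318.0], [606.0, -127.0]] mean [ 555.7 -217.9] z 0.011
walls 918 c [ 579.5 -157.2] [29.2 70.3] 0.4 bbox [[566.0, -192.0], [593.0, -122.0]] mean [ 584.8 -161.1] z 0.043
front 287 c [ 598.4 -289.3] [20.1 19.8] 4.4 bbox [[589.0, -298.0], [609.0, -279.0]] mean [ 600.2 -287.6] z 0.065
cover 2023 c [ 546.2 -108.6] [88.  11.1] 2.9 bbox [[503.0, -115.0], [587.0, -102.0]] mean [ 542.5 -108. ] z 0.136
go [0.0303 0.0402 0.1316] turn -0.02 now [ 0.4182 -0.19    0.2002] [-8.992e+01 -3.000e-02 -8.702e+01] t 9.8
```

View pics/w5.png

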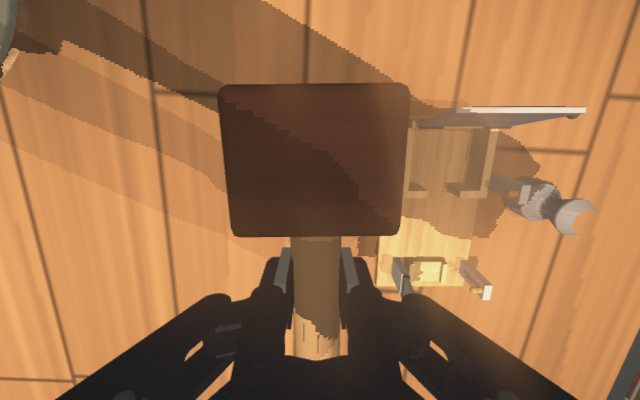

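The close view shows the pocket open at (450,160), the cover upright at (500,115), strap upright at (403,275) px. Base edges give the cradle to about 1 mm.

```bash
python3 - <<'E'
from h import *
c=dict(np.load("w5.npz"));print("cam-TCP",(c["T"][:3,3]-[.4182,-.19,.2002]).round(3))
go(.5505,-.213,.12,-87)
E
```

```text
cam-TCP [-0.005  0.08   0.142]
go [0.0299 0.0802 0.1309] turn -0.02 now [ 0.4182 -0.19    0.2002] [-8.992e+01 -3.000e-02 -8.702e+01] t 9.8
```

>>> move_arm(
  deltas=[
    [[0.01,0,0.04,0],[0.02,0,0.085,0],[0.03,0,0.131,0],[0.03,0,0.131,0],[0.03,0.03,0.131,0]],
  ],
)

```text
time: 10.3
ee_pos: [0.5535, -0.2132, 0.1706]
tcp_rot: [-89.9, -0.1, -86.9]
wrist_force: [-0.0, 0.3, -2.3]
opening: 0.0214
```

>>> move_arm(
  deltas=[
    [[0,0.03,0,0],[0,0.06,0,0],[0,0.085,0,0],[0,0.085,0,0],[0,0.085,0,0]],
  ],
)

```text
time: 10.8
ee_pos: [0.5504, -0.2127, 0.085]
tcp_rot: [-90.0, 0.0, -87.0]
wrist_force: [-0.6, -0.0, -1.5]
opening: 0.0212
```

```bash
python3 - <<'E'
from h import *
go(.5505,-.213,.025,-87)
c=camera("wrist");P=cloud(c);cv2.imwrite("pics/w6.png",c["color"])
rect(c,P,"headtop",(150,470,30,237),(.105,.14))
rect(c,P,"walls",(0,640,0,400),(.038,.05))
rect(c,P,"cover",(0,640,0,400),(.1,.16))
E
```

```text
go [0.0003 0.06   0.    ] turn 0.01 now [ 0.5504 -0.2127  0.085 ] [-9.004e+01  2.000e-02 -8.699e+01] t 10.8
headtop 27635 c [ 546.5 -156.2] [66.4 62.1] 3.4 bbox [[515.0, -179.0], [578.0, -125.0]] mean [ 546.3 -150.4] z 0.122
walls 894 c [ 659.6 -194.9] [32.3 25.8] 58.3 bbox [[648.0, -212.0], [674.0, -182.0]] mean [ 656.1 -193. ] z 0.042
cover 54101 c [ 544.7 -189.1] [107.2 137. ] 21.9 bbox [[501.0, -245.0], [598.0, -126.0]] mean [ 548.  -178.2] z 0.123
```

View pics/w6.png

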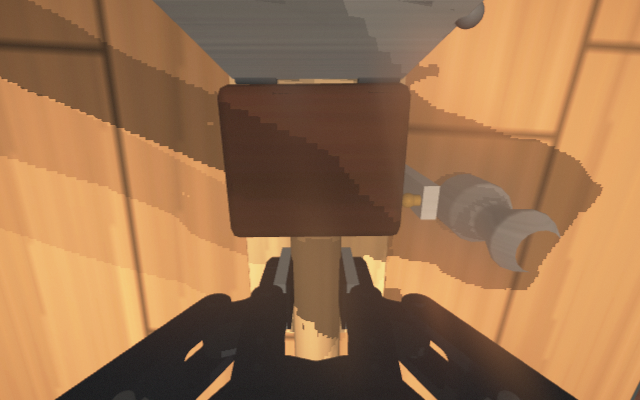

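The head sits centred under the cover's hinge (hinge ears at 257 and 378 px, head 220–410 px). Lowering in.

>>> move_arm(
  deltas=[
    [[0.001,0.015,0.0005,0],[0.001,0.03,0.0005,0],[0.001,0.04,0.0005,0],[0.001,0.048,0.0005,0],[0.001,0.052,0.0005,0]],
  ],
)

```text
time: 11.35
ee_pos: [0.5502, -0.2137, 0.0315]
tcp_rot: [-90.1, 0.0, -87.0]
wrist_force: [0.2, -0.3, -1.6]
opening: 0.0214
```

>>> move_arm(
  deltas=[
    [[0,0.003,0,0],[0,0.006,0,0],[0,0.008,0,0],[0,0.009,0,0],[0,0.009,0,0]],
  ],
)

```text
time: 11.85
ee_pos: [0.5508, -0.2139, 0.024]
tcp_rot: [-90.0, -0.0, -87.0]
wrist_force: [0.3, 0.6, -1.8]
opening: 0.0217
```

>>> move_arm(
  deltas=[
    [[0,0.001,0,0],[0,0.002,0,0],[0,0.003,0,0],[0,0.003,0,0],[0,0.003,0,0]],
  ],
)

```text
time: 12.35
ee_pos: [0.551, -0.2142, 0.0234]
tcp_rot: [-89.9, -0.1, -87.0]
wrist_force: [-7.5, 1.8, 16.6]
opening: 0.0217
```

```bash
python3 - <<'E'
from h import *
c=camera("wrist");P=cloud(c);headplane(c,P,(245,385,100,215));print(get_obs()["wrist_force"],get_obs()["ee_pos"])
E
```

```text
plane at [ 0.5469 -0.1511  0.0617] n [ 0.0012 -0.01    0.9999] tilt 0.6
[-8.14224712  1.3719382  17.4698539 ] [ 0.55093936 -0.21422432  0.02335978]
```

Head top at 61.7 mm (62 expected): home. Releasing.

>>> move_arm(
  deltas=[
    [[0,-0.002,0,0],[0,-0.003,0,0],[0,-0.003,0,0],[0,-0.003,0,0],[0,-0.003,0,0]],
  ],
  claw=0.055,
)

```text
time: 12.9
ee_pos: [0.5506, -0.2139, 0.0236]
tcp_rot: [-90.0, 0.0, -87.0]
wrist_force: [-0.2, 0.6, 0.5]
opening: 0.0549
```

>>> move_arm(
  deltas=[
    [[0,-0.03,0,0],[0,-0.07,0,0],[0,-0.11,0,0],[0,-0.15,0,0],[0,-0.19,0,0]],
  ],
)

```text
time: 13.4
ee_pos: [0.5505, -0.2138, 0.2153]
tcp_rot: [-90.0, 0.0, -87.0]
wrist_force: [1.0, -0.6, -0.0]
opening: 0.0551
```

```bash
python3 - <<'E'
from h import *
c=camera("wrist");P=cloud(c);cv2.imwrite("pics/w7.png",c["color"]);np.savez("w7.npz",**c)
rect(c,P,"headtop",(0,640,0,400),(.054,.066),c["color"][...,1]<70)
rect(c,P,"cover",(0,640,0,400),(.09,.16))
rect(c,P,"walls",(0,640,0,400),(.038,.05))
go(.55,-.06,.21,-87)
E
```

```text
headtop 3874 c [ 546.4 -154.2] [66.3 55.6] 3.2 bbox [[514.0, -181.0], [579.0, -127.0]] mean [ 546.9 -152.6] z 0.061
cover 3082 c [ 547.2 -109.3] [88.3 13.3] 3.6 bbox [[504.0, -117.0], [589.0, -102.0]] mean [ 546.  -109.3] z 0.129
walls 2213 c [ 552.5 -248.2] [ 23.8 128. ] 3.6 bbox [[539.0, -309.0], [565.0, -185.0]] mean [ 552.  -243.7] z 0.047
go [-0.1542  0.0125  0.0062] turn -0.03 now [ 0.5518 -0.2143  0.2225] [-89.56  -0.2  -87.03] t 13.45
```

View pics/w7.png

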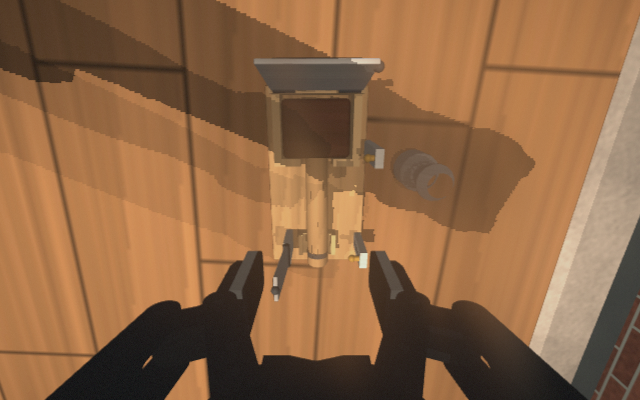

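The mallet lies home (head (546,-154) mm against seat (547,-154)), handle along the saddle at (317,235) px, cover at (318,70) and strap at (283,265) px still open. Now closing the head cover with shut fingers from behind.

>>> move_arm(
  deltas=[
    [[-0.045,0,0,0],[-0.09,0,0,0],[-0.135,0,0,0],[-0.165,0,0,0],[-0.165,0,0,0]],
  ],
  claw=0,
  newtons=40,
)

```text
time: 13.95
ee_pos: [0.5419, -0.046, 0.2137]
tcp_rot: [-90.0, 0.0, -86.8]
wrist_force: [-0.5, 0.0, 0.1]
opening: -0.0001
```

>>> move_arm(
  deltas=[
    [[0,0.03,0,0],[0,0.065,0,0],[0,0.1,0,0],[0,0.1,0,0],[0,0.1,0,0]],
  ],
)

```text
time: 14.45
ee_pos: [0.5419, -0.0495, 0.1142]
tcp_rot: [-90.0, 0.0, -87.1]
wrist_force: [0.1, -0.6, 0.6]
opening: 0.0001
```

>>> move_arm(
  deltas=[
    [[0.025,0,0,0],[0.045,0,0,0],[0.06,0,0,0],[0.075,0,0,0],[0.09,0,0,0]],
  ],
)

```text
time: 14.95
ee_pos: [0.5472, -0.1399, 0.1147]
tcp_rot: [-89.9, 0.0, -87.0]
wrist_force: [0.2, 1.1, -0.1]
opening: 0.0003
```

>>> move_arm(
  deltas=[
    [[0.01,0,0,0],[0.017,0.005,0,0],[0.019,0.015,0,0],[0.022,0.024,0,0],[0.028,0.03,0,0]],
  ],
)

```text
time: 15.45
ee_pos: [0.5479, -0.1665, 0.0824]
tcp_rot: [-90.1, 0.0, -87.0]
wrist_force: [0.5, 2.3, 2.2]
opening: 0.0001
```

>>> move_arm(
  deltas=[
    [[0.005,0.002,0,0],[0.01,0.005,0,0],[0.012,0.008,0,0],[0.012,0.011,0,0],[0.012,0.014,0,0]],
  ],
)

```text
time: 15.95
ee_pos: [0.5489, -0.1793, 0.0695]
tcp_rot: [-90.0, -0.0, -87.0]
wrist_force: [-0.8, -1.0, 13.7]
opening: -0.0004
```

>>> move_arm(
  deltas=[
    [[0,0.001,0,0],[0,0.002,0,0],[0,0.003,0,0],[0,0.003,0,0],[0,0.003,0,0]],
  ],
)

```text
time: 16.45
ee_pos: [0.5493, -0.1793, 0.0693]
tcp_rot: [-89.9, -0.1, -87.0]
wrist_force: [-6.1, 1.1, 19.7]
opening: 0.0001
```

>>> move_arm(
  deltas=[
    [[0,0.002,0,0],[0,0.002,0,0],[0,-0.02,0,0],[0,-0.065,0,0],[0,-0.11,0,0]],
  ],
)

```text
time: 16.95
ee_pos: [0.548, -0.1787, 0.177]
tcp_rot: [-90.1, 0.0, -87.0]
wrist_force: [1.8, -0.8, 0.1]
opening: -0.0001
```

>>> move_arm(
  deltas=[
    [[0.03,-0.01,-0.03,0],[0.06,-0.01,-0.06,0],[0.09,-0.01,-0.085,0],[0.11,-0.01,-0.101,0],[0.11,-0.01,-0.101,0]],
  ],
)

```text
time: 17.45
ee_pos: [0.4519, -0.2961, 0.1865]
tcp_rot: [-90.1, -0.0, -87.2]
wrist_force: [0.8, 0.4, -0.3]
opening: -0.0001
```

```bash
python3 - <<'E'
from h import *
c=camera("wrist");P=cloud(c);cv2.imwrite("pics/w8.png",c["color"]);t=camera("scene");cv2.imwrite("pics/m8.png",np.hstack([c["color"][:,200:],cv2.resize(t["color"][120:230,220:340],None,fx=2.5,fy=2.5)[:275].__class__(0) if 0 else cv2.copyMakeBorder(cv2.resize(t["color"][120:230,220:350],None,fx=2.5,fy=2.5),0,125,0,0,cv2.BORDER_CONSTANT)]))
rect(c,P,"coverplate",(0,640,0,400),(.062,.08))
rect(c,P,"strap",(0,640,0,400),(.085,.14))
go(.46,-.2955,.1,-87)
E
```

```text
coverplate 9573 c [ 558.1 -163.1] [105.3  56.6] 2.9 bbox [[506.0, -192.0], [608.0, -136.0]] mean [ 551.1 -164. ] z 0.071
strap 556 c [ 516.5 -293. ] [25.7  7.8] 84.0 bbox [[513.0, -306.0], [519.0, -280.0]] mean [ 516.  -291.2] z 0.116
go [0.0016 0.0864 0.0065] turn -0.11 now [ 0.4534 -0.2942  0.1864] [-9.002e+01  2.000e-02 -8.711e+01] t 17.55
```

View pics/m8.png

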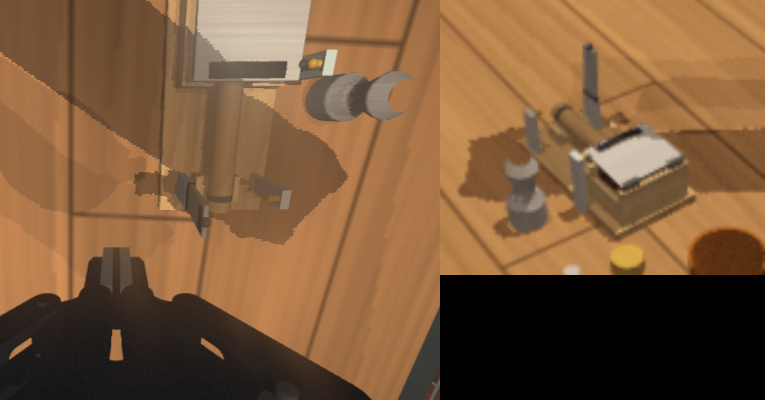

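The cover plate is level at 71 mm under its catch (left half, (255,40) px; right half, flat on the box). The strap stands upright at (190,205) px, in line with the fingers.

>>> move_arm(
  deltas=[
    [[0,0.03,0,0],[0,0.06,0,0],[0,0.086,0,0],[0,0.086,0,0],[0,0.086,0,0]],
  ],
)

```text
time: 18.05
ee_pos: [0.4541, -0.2933, 0.1011]
tcp_rot: [-90.0, 0.0, -87.0]
wrist_force: [0.0, -0.6, 1.0]
opening: -0.0001
```

>>> move_arm(
  deltas=[
    [[0,0,0.025,0],[0,0,0.045,0],[0,0,0.06,0],[0,0,0.075,0],[0,0,0.09,0]],
  ],
)

```text
time: 18.55
ee_pos: [0.5448, -0.2893, 0.1027]
tcp_rot: [-89.9, -0.1, -87.0]
wrist_force: [-2.5, -0.1, -0.9]
opening: 0.0001
```

>>> move_arm(
  deltas=[
    [[0,0.006,0.003,0],[0,0.012,0.005,0],[0,0.018,0.007,0],[0,0.023,0.01,0],[0,0.026,0.014,0]],
  ],
)

```text
time: 19.05
ee_pos: [0.557, -0.2887, 0.0743]
tcp_rot: [-90.1, 0.0, -87.1]
wrist_force: [-2.3, -0.9, 2.2]
opening: -0.0001
```

>>> move_arm(
  deltas=[
    [[0,0.003,0.003,0],[0,0.007,0.003,0],[0,0.011,0.003,0],[0,0.015,0.003,0],[0,0.017,0.003,0]],
  ],
)

```text
time: 19.55
ee_pos: [0.5612, -0.2886, 0.058]
tcp_rot: [-89.9, -0.0, -87.0]
wrist_force: [3.1, -0.1, 5.9]
opening: 0.0001
```

>>> move_arm(
  deltas=[
    [[0,0.001,0,0],[0,0.002,0,0],[0,0.003,0,0],[0,0.0035,0,0],[0,0.0035,0,0]],
  ],
)

```text
time: 20.05
ee_pos: [0.5614, -0.2888, 0.0574]
tcp_rot: [-89.8, -0.1, -87.0]
wrist_force: [-3.7, 4.0, 20.7]
opening: 0.0001
```

>>> move_arm(
  deltas=[
    [[0,0,0,0],[0,-0.03,0,0],[0,-0.08,0,0],[0,-0.12,-0.03,0],[0,-0.14,-0.07,0]],
  ],
)

```text
time: 20.55
ee_pos: [0.4912, -0.2923, 0.1971]
tcp_rot: [-89.8, -0.1, -86.9]
wrist_force: [-0.6, -0.4, 1.2]
opening: -0.0002
```

>>> move_arm(
  deltas=[
    [[0,0,-0.03,0],[0,0,-0.05,0],[0,0,-0.05,0]],
  ],
)

```text
time: 20.85
ee_pos: [0.4388, -0.2949, 0.1948]
tcp_rot: [-90.0, -0.0, -87.1]
wrist_force: [0.0, -1.1, -0.6]
opening: -0.0003
```

```bash
python3 - <<'E'
from h import *
c=camera("wrist");P=cloud(c);cv2.imwrite("pics/w9.png",c["color"])
rect(c,P,"strap",(0,640,0,400),(.05,.064))
rect(c,P,"high",(0,640,0,400),(.085,.14))
rect(c,P,"cover",(0,640,0,400),(.066,.076))
t=camera("top");Q=cloud(t)
for n,uv,z in(("amber",(285,325,175,220),(.075,.1)),("stop",(385,410,155,181),(.05,.1)),("tumA",(155,205,180,220),(.075,.1)),("strap",(420,450,180,240),(.05,.064)),("cover",(360,405,180,240),(.06,.08)),("over80",(360,450,180,240),(.085,.2))):rect(t,Q,n,uv,z)
M=np.hstack([c["color"][:300,200:600],t["color"][130:290,150:460][:160]] if 0 else [c["color"][:320,200:640],cv2.copyMakeBorder(t["color"][140:270,270:460],0,190,0,0,cv2.BORDER_CONSTANT)]);cv2.imwrite("pics/m9.png",M);print(get_obs()["wrist_force"])
E
```

```text
strap 1998 c [ 553.7 -291.3] [74.9 26.1] 3.2 bbox [[517.0, -305.0], [588.0, -278.0]] mean [ 551.  -291.1] z 0.058
high 187 c [ 657.5 -198.3] [18.  26.5] 7.9 bbox [[650.0, -210.0], [668.0, -185.0]] mean [ 655.2 -198.3] z 0.086
cover 9152 c [ 557.3 -161.1] [104.   60.5] 2.8 bbox [[506.0, -192.0], [594.0, -132.0]] mean [ 547.9 -161.1] z 0.07
amber 218 c [566.9  47.6] [77.7 78. ] 31.4 bbox [[528.0, 10.0], [606.0, 87.0]] mean [571.   49.5] z 0.088
stop 87 c [ 663.4 -197.7] [34.7 33.8] 28.8 bbox [[647.0, -214.0], [682.0, -181.0]] mean [ 658.8 -195.1] z 0.08
tumA 268 c [537.5 374.7] [78.  77.5] 6.7 bbox [[499.0, 336.0], [575.0, 413.0]] mean [538.  378.6] z 0.087
strap 274 c [ 554.1 -292.2] [73.6 26.3] 3.9 bbox [[518.0, -306.0], [588.0, -279.0]] mean [ 551.6 -292.2] z 0.058
cover 1003 c [ 557.5 -152.6] [104.3  79. ] 4.6 bbox [[506.0, -192.0], [606.0, -115.0]] mean [ 548.9 -154.4] z 0.07
over80 none
[ 0.96068349 -0.37060299  0.21099352]
```

View pics/m9.png

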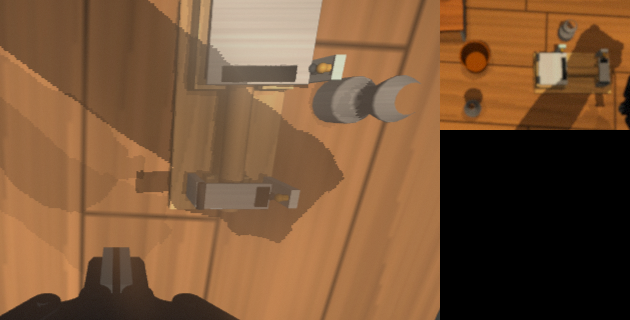

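Both plates look shut (cover (255,40), strap (232,195) px), and the glasses and stopper are unmoved. One numeric check of both plate angles, then I hand in.

```bash
python3 - <<'E'
from h import *
c=camera("wrist");P=cloud(c).reshape(-1,3);o=np.array([.5506,-.2244]);X=np.array([.0541,-.9985]);Y=-np.array([-.9985,-.0541])
a=(P[:,:2]-o)@X;b=(P[:,:2]-o)@Y;ok=True
for n,m,s in(("cover",(a>-75)&(a<-48)&(abs(b)<30)&(abs(P[:,2]-.07)<.02),a),("strap",(abs(a-68)<9)&(b>-25)&(b<18)&(abs(P[:,2]-.058)<.015),b)):
    k=np.polyfit(s[m],P[m,2],1);print(n,m.sum(),"slope",k[0].round(4));ok&=abs(k[0])<.045
if ok: print(job_done())
E
```

```text
Traceback (most recent call last):
TypeError: expected non-empty vector for x
```

```bash
python3 - <<'E'
from h import *
c=camera("wrist");P=cloud(c).reshape(-1,3);o=np.array([.5506,-.2244]);X=np.array([.0541,-.9985]);Y=np.array([.9985,.0541])
a=(P[:,:2]-o)@X*1e3;b=(P[:,:2]-o)@Y*1e3;ok=True
for n,m,s in(("cover",(a>-85)&(a<-50)&(abs(b)<30)&(abs(P[:,2]-.07)<.02),a),("strap",(abs(a-68)<9)&(b>-25)&(b<15)&(abs(P[:,2]-.058)<.015),b)):
    k=np.polyfit(s[m]/1e3,P[m,2],1);print(n,m.sum(),"slope",k[0].round(4));ok&=abs(k[0])<.045
if ok: print(job_done())
E
```

```text
cover 3773 slope 0.0233
strap 741 slope 0.0216
the job is handed in; nothing more can be done
None
```

The mallet is stowed in the cradle with both covers shut, and the job was handed in at about 21 s of the 67 s allowed. I drew the mallet out by its head, retook it by the handle and laid it in. I then closed the head cover and the strap with the shut fingers.

Last checks:
- **Mallet:** before the covers went down, the head centre measured within 1 mm of the estimated seat and its top was at 61–62 mm (62 expected). Both covers were still open at that point.
- **Covers:** after I let go, the head cover measured about 0.023 rad and the strap about 0.022 rad, inside the 0.06 limit and the 0–0.03 catch range.
- **Other items:** both tumblers and the stopper measured within 1 mm of where they began. I did not measure the jigger, because the depth check found too few points on it. It stood upright at the end in the top view, and the robot never came near it.
- **Robot:** it was clear of everything at hand-in.
- **Disagreements:** the top and wrist cameras differed by 1–2 mm. The first plate-angle check stopped on a units mistake of mine; I corrected it before handing in.

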